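# Stand the wide flat bar in the brazing jig

### The job

Get the jig ready for brazing: lift the loose cover off the slotted block and set it down upright on the bench, keeping hold of it until it stands there. Then take the wider of the two flat bars from the sloping rest and stand it upright in the block's slot, drilled end up, keeping hold until it is fully home on the slot's floor, and let go. Leave the narrower bar and the other things on the bench where they are.

Things in the scene. Friction and masses are not known exactly. Their poses are not given: they have to be found in the camera images.
- jig: Fixed dark steel base plate, 150 (x) x 105 (y) x 10 mm. Origin: centre of its underside, z up. On it stands an aluminium block 50 (x) x 65 (y) x 45 mm high (top 55 mm above the bench), at first under the cover, with one blind slot in the middle of its top. The block is clamped up to 8 mm to either side of the plate's centre along the plate's x: this offset is not reported; feel for it or see it.
- slot_ref (a point): Point on the jig's centre line at the height of the slot's floor, 35 mm below the block's top face; axes as the jig's. The slot is 10.2 (x) x 32.2 (y) mm, 35 mm deep, mouth bevelled by 2 mm. Its true centre is up to 8 mm from this point along x, either way, unknown; in y it is here. The block does not yield to pushing.
- cover: Loose grey cover, a box open underneath, 85 (x) x 80 (y) x 50 mm high, walls 3 mm, standing over the slotted block on the jig's plate. On its top is a black grip bar 50 (x) x 14 (y) x 30 mm high, reaching 80 mm above the rim. About 0.25 kg. Origin: centre of its open lower rim; z up, axes nearly as the jig's at the start.
- cover_grip (a point): Middle of the cover's grip bar, 68 mm above the cover's lower rim; axes as the cover's. Grip across y.
- rest: Fixed steel rest, foot 120 (x) x 170 (y) x 8 mm. Its sloping plate leans back 40 degrees from upright and carries two bars side by side, 86 mm apart in y (either order), feet on a ledge at +x, drilled ends up and overhanging the plate by 55 mm to -x, up to 130 mm above the bench. 4 mm high ribs form lanes 38 to 42 mm wide. Origin: centre of its underside; z up.
- bar_wide: The wider loose flat steel bar, 8 (x) x 30 (y) x 140 mm long (z), about 0.26 kg, with a small dark hole 10 mm from its upper end. Origin: centre of its foot end face; z runs along the bar to the drilled end. At the start z leans 40 degrees from vertical towards the rest's -x side.
- bar_wide_top (a point): Centre of the wide bar's drilled end face, 140 mm along z from its foot; axes as the bar's.
- bar_narrow: The narrower loose flat bar, 8 (x) x 20 (y) x 140 mm long (z); otherwise as the wide one. Stays in the rest.
- wood_block: Bystander: pale wooden block, 50 x 100 x 45 mm high. Origin: centre of its underside.
- screwdriver: Bystander: screwdriver lying on the bench, about 200 mm long along its x.
- tin: Bystander: closed metal tin, 60 mm across, 55 mm high. Origin: centre of its underside.
- square: Bystander: engineer's square lying flat, stock 15 (x) x 100 (y) x 16 mm high with a 90 mm blade. Origin: centre of the stock's underside.
Not all that is in view belongs to the job. What is shaped like the cover but green, pink or purple is not meant.

How it is judged (in metres and radians):
On the way, in this order (a step that is already met when the one before it is completed fails the run):
1. the cover is lifted clear of the block (z of cover in the frame of slot_ref above 0.045 m), for 0.05 s.
2. the cover stands upright on the bench, still in the fingers (height (world z) of cover below 0.008 m and angle between cover's own z axis and vertical below 0.12 rad and contact force between the fingers and cover above 0.3 N), for 0.05 s.
3. the wide bar is upright in the slot, its foot within 4 mm of the slot's floor, still in the fingers (z of bar_wide in the frame of slot_ref between -0.004 and 0.004 m and x of bar_wide in the frame of slot_ref between -0.013 and 0.013 m and y of bar_wide in the frame of slot_ref between -0.006 and 0.006 m and angle between bar_wide's own z axis and vertical below 0.09 rad and contact force between the fingers and bar_wide above 0.3 N), for 0.1 s.
At the end, for the whole second after the job is handed in: The wide bar stands in the slot, drilled end up, its foot within 3 mm of the slot's floor and less than 0.09 rad from upright, at rest; the cover stands upright on the bench (rim below 6 mm, tilt below 0.1 rad), at rest; the narrow bar is within 20 mm of where it was (z of bar_wide in the frame of slot_ref between -0.004 and 0.003 m and x of bar_wide in the frame of slot_ref between -0.013 and 0.013 m and y of bar_wide in the frame of slot_ref between -0.006 and 0.006 m and angle between bar_wide's own z axis and vertical below 0.09 rad and linear speed of each of bar_wide, cover below 0.02 m/s and height (world z) of cover below 0.006 m and angle between cover's own z axis and vertical below 0.1 rad and distance of bar_narrow from where it was at the start of the episode below 0.02 m); the robot touches nothing.
It fails at once if the narrow bar is moved more than 20 mm (distance of bar_narrow from where it was at the start of the episode above 0.02 m).
It fails at once if a bystander (wooden block, screwdriver, tin, square) is moved more than 30 mm (distance of any of wood_block, screwdriver, tin, square from where it was at the start of the episode above 0.03 m).
It also fails if it takes over 67 s, if anything falls off the work surface, if the arm or the gripper's body presses on something with over 40 N, if the wrist force passes 120 N, or if a joint passes its speed limit or range.

### The arm

A 7-joint arm with a two-finger parallel gripper is mounted at the origin on the work surface. World frame = base frame: x ahead of the robot, y to its left, z up, the work surface at z = 0. Lengths are in m, angles in degrees, forces in N, time in s.
With the tool pointing down it reaches from about 0.35 to 0.775 m from the base axis. Payload 3.1 kg.
Tool frame: the origin (TCP) lies on the centre line of the jaws, within the pads' length; the fingertips stand 22 mm ahead of it and the grasp point (between the pads) lies 3 mm ahead of it (robot.nose_length is the distance from the TCP to the fingertips, in m); z points along the fingers, y is the line along which they close (so a half turn about z gives the same grasp; the last joint's range is limited). The gripper opens to 85 mm and grips with 20 to 120 N. Pads are 22 mm wide; open, the fingers measure 114 mm over their backs; the gripper's body (76 mm by 85 mm) begins 54 mm behind the grasp point. The pads swing forward as they close: fully open they stand 13 mm farther back than shut.
Start: joints at [67.684, 17.813, 0.802, 86.603, -0.252, 75.585, -1.558], TCP at [0.187, -0.517, 0.253] pointing down, gripper open.
Joint ranges: [-154.91, 154.91], [-16.99, 109.72], [-72.82, 74.43], [7.12, 147.25], [-82.49, 262.49], [11.32, 116.49], [-174.64, 174.64]. Speed limits (degrees/s): [159.86, 159.86, 180, 180, 180, 180, 180].

### API

Orientations are given as [roll, pitch, yaw] about the fixed x, y, z axes, in that order (R = Rz(yaw) Ry(pitch) Rx(roll)).
In Python, from bench import sensors, imaging, hand_in, robot gives the robot as it stands.
- The arm moves only by the tool arm_command, never from a script. Its argument "increments" is text: rows parted by semicolons, each of 6 numbers parted by spaces: the shift along the tool's x, y, z normalised to -1 to 1, where 1 is 0.4 m, then the turn, a rotation vector about the tool's x, y, z normalised to -1 to 1, where 1 is 360 degrees. A call has 1 to 5 rows; each row is the pose to reach, as a shift and turn from the pose commanded when the call began, along the tool's axes at that moment, turning the shorter way round; what a row does not reach only later rows make up. A row lasts 1/8 s, in which the tool goes at most 62.5 mm and 10.7 degrees, less where a joint would pass 70% of its speed; a pose out of reach is approached as far as the arm can. A call with a number of a shift or a turn outside -1 to 1 is refused whole. A call with a gripper value outside its range is refused whole. "claw" is the closure, from 0 (fully open) to 1 (shut), set as the call begins (left out, the last holds). The fingers move at their own pace and stop on an object; the grip force is fixed at half the most. Time passes only in rows, so rows that repeat a pose let the fingers close. It gives the time, the measured TCP pose, the force, the opening and the grip force at its end, in the units of the state.
- sensors.get_obs(): the state, without advancing time (a new reading comes with each control period).
- imaging.camera(name): name is "scene" or "top" or "wrist"; returns a dict with "image" (420x560x3 uint8, red, green, blue), "mtx" (3x3 intrinsics, pixels), "dist_coeffs" ([k1, k2, p1, p2, k3] as OpenCV has them; the pictures are not rectified), "world_to_cam" (4x4, takes a point from world to camera coordinates). Camera axes: x right, y up, looking along -z (the intrinsics and any distortion apply to the point x, -y, -z); pixel columns grow to the right and rows downward; lengths in m; the calibration is good to about 2 mm. A picture is of the moment at which its call begins. There is no depth.
- hand_in(): hands the job in; it is judged then, once.
The state is a dict: "clock": time; "joint_pos": joint angles; "joint_velocities": joint speeds; "joint_torque": joint torques, N m; "position": TCP position; "eef_rot": TCP orientation; "contact_force": force on the tool from outside, world axes, zero at the start; "wrist_torque": the same for the moment, N m; "grip_width": finger opening in m; "grasp_force": force on a finger pad.
Only numpy, scipy, OpenCV 4.12 (cv2) and the standard library are available. Lean on these libraries where they do the work, as an engineer would, in place of code of your own. Each camera call takes 0.05 s, during which the arm holds its last target. There are 200 camera calls.

## Working session

There is one attempt and no reset: what is moved stays moved. The work goes in short steps, Python scripts to look and compute and a tool call to move; the robot and the scene stay as the last step left them, time stands still between calls to the robot, and variables do not carry over. Pictures are saved under pics/ and viewed, at most 10 in all, crops included, and the job is handed in when it is done.

Besides the shell and the picture viewer there is one more tool, called after ">>>" by a JSON object that holds its "op" and its "data", one argument or row to a line. arm_command: Moves the arm, as the interface text tells. Its arguments: {"type":"object","properties":{"increments":{"type":"string"},"claw":{"type":"number"}},"required":["increments"]}

```bash
mkdir -p pics; cat > h.py <<'E'
import numpy as np, cv2
from bench import sensors, imaging, hand_in, robot
from scipy.spatial.transform import Rotation as R
def cam(n,save=None):
    c=imaging.camera(n)
    if save: cv2.imwrite('pics/'+save,c['image'][:,:,::-1])
    np.savez('last_%s.npz'%n,**{k:np.asarray(v) for k,v in c.items()})
    return c
def last(n): return dict(np.load('last_%s.npz'%n))
def ray(c,px):
    p=cv2.undistortPoints(np.array(px,float).reshape(-1,1,2),c['mtx'],np.array(c['dist_coeffs'],float)).reshape(-1,2)
    d=np.c_[p[:,0],-p[:,1],-np.ones(len(p))]
    T=np.array(c['world_to_cam']); A=T[:3,:3]
    return -A.T@T[:3,3], d@A
def onz(c,px,z):
    o,d=ray(c,px); return o+d*((z-o[2])/d[:,2])[:,None]
def proj(c,P):
    P=np.atleast_2d(P); T=np.array(c['world_to_cam']); q=P@T[:3,:3].T+T[:3,3]
    q=q*[1,-1,-1]
    return cv2.projectPoints(q,np.zeros(3),np.zeros(3),c['mtx'],np.array(c['dist_coeffs'],float))[0].reshape(-1,2)
def tri(c1,p1,c2,p2):
    o1,d1=ray(c1,p1);o2,d2=ray(c2,p2);out=[]
    for a,b in zip(d1,d2):
        s=np.linalg.lstsq(np.c_[a,-b],o2-o1,rcond=None)[0]
        X,Y=o1+a*s[0],o2+b*s[1]; out.append(np.r_[(X+Y)/2,np.linalg.norm(X-Y)])
    return np.array(out)
def move(target,rpy):
    """row numbers from current measured pose to target pose (world TCP)"""
    s=sensors.get_obs(); Rc=R.from_euler('xyz',s['eef_rot'],degrees=True); Rt=R.from_euler('xyz',rpy,degrees=True)
    d=Rc.inv().apply(np.array(target)-s['position'])/0.4
    r=(Rc.inv()*Rt).as_rotvec(degrees=True)/360
    return np.round(np.r_[d,r],4)
E
python3 - <<'E'
from h import *
s=sensors.get_obs(); print(s)
cam('scene','s0.png');cam('top','t0.png')
for n in('scene','top'):
    c=last(n);print(n,ray(c,[[280,210]]))
E
```

```text
{'clock': 0.0, 'joint_pos': array([67.68512779, 17.85909208,  0.80095293, 86.69120393, -0.25056483,
       75.58327973, -1.5585637 ]), 'joint_velocities': array([ 0.07682587, -0.03669456,  0.07271709,  0.07369955, -0.01169324,
       -0.06756472,  0.01501993]), 'joint_torque': array([ 2.30913847e-04, -3.79919314e+01,  1.45896091e-01, -2.30596197e+01,
        1.21013814e-02,  1.35267005e-02,  1.07187168e-05]), 'position': array([ 0.18722447, -0.51644454,  0.25223917]), 'eef_rot': array([-1.79868328e+02,  6.67998543e-03,  1.99310078e+01]), 'contact_force': array([-0.11999905, -0.12192984,  0.35538555]), 'wrist_torque': array([0.01431109, 0.052613  , 0.04504574]), 'grasp_force': 0.0, 'grip_width': 0.08524975576952398}
scene (array([1.1057755 , 0.79243726, 0.84753888]), array([[-0.44189525, -0.63674104, -0.63223465]]))
top (array([0.45618313, 0.04904236, 1.3094981 ]), array([[ 0.08009486,  0.006147  , -0.99693399]]))
```

View pics/s0.png

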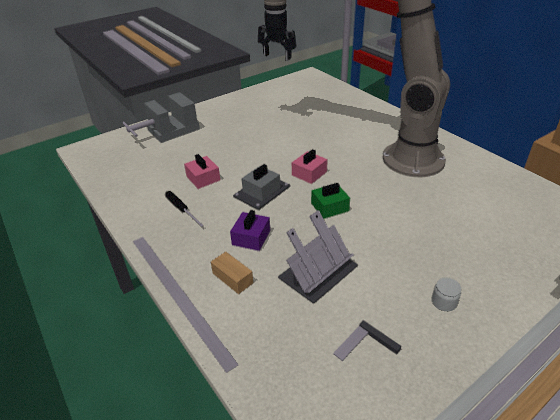

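View pics/t0.png

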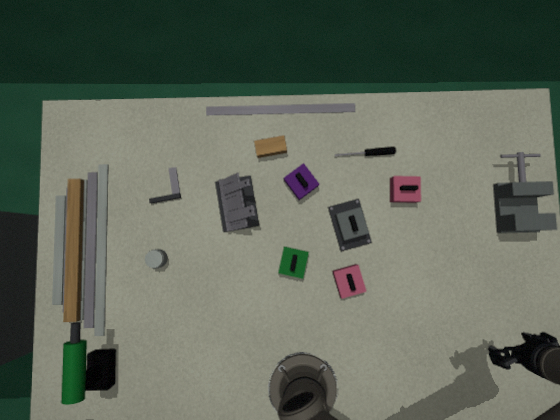

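Both pictures show the grey cover on the dark jig plate (top 352,224; scene 262,183). The shapes that could be confused with it in the top view are pink at (406,189) and (350,281), green at (293,263) and purple at (301,181). I choose the grey one. The rest with its two bars is at top (238,203). I'll check it in close crops.

```bash
python3 - <<'E'
from h import *
a=last('top')['image'][160:260,205:385,::-1]; b=last('scene')['image'][160:308,225:365,::-1]
cv2.imwrite('pics/tc.png',cv2.resize(a,None,fx=4.4,fy=4.4,interpolation=cv2.INTER_CUBIC))
cv2.imwrite('pics/sc.png',cv2.resize(b,None,fx=4,fy=4,interpolation=cv2.INTER_CUBIC))
E
```

```text
(no output)
```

View pics/tc.png

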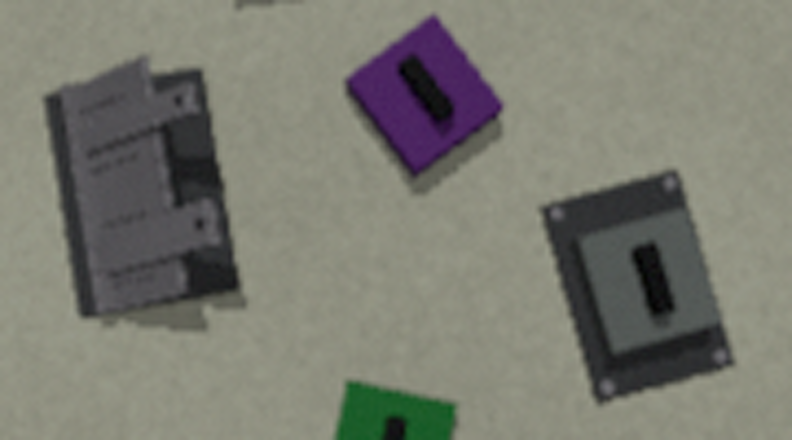

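View pics/sc.png

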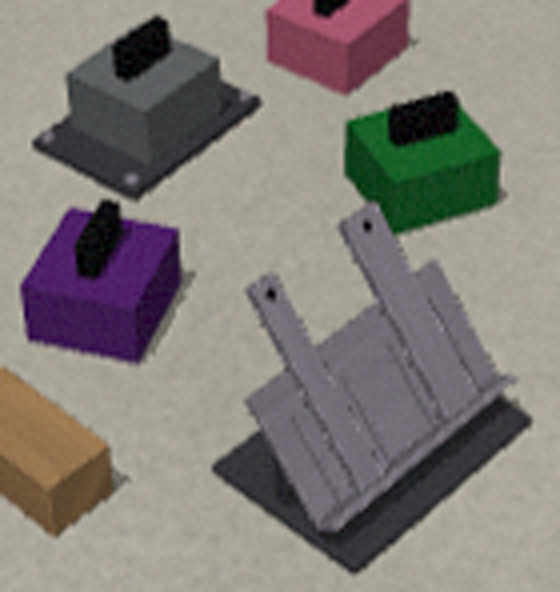

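The crops show the grey cover on the drilled dark plate, with its black grip at crop (652,280). They also show two bars in the rest. The nearer one to the robot (top crop 200,223; scene crop 368,226) is clearly the wider.

```bash
python3 - <<'E'
from h import *
np.set_printoptions(precision=4,suppress=True)
t=last('top');s=last('scene')
T=lambda p:np.array(p)/4.4+[205,160]-.4
S=lambda p:np.array(p)/4.+[225,160]-.4
pl=onz(t,T([[545,208],[600,403],[733,362],[675,172]]),.01);print('plate',pl,pl.mean(0))
for a,b in((0,1),(3,2)):
  d=pl[b]-pl[a];print(np.degrees(np.arctan2(d[1],d[0])),np.linalg.norm(d))
print('plate scene',onz(s,S([[36,143],[133,197],[259,101]]),.01))
cv=onz(t,T([[578,238],[612,357],[718,333],[683,207]]),.06);print('cov',cv,cv.mean(0))
for a,b in((0,1),(3,2)):
  d=cv[b]-cv[a];print(np.degrees(np.arctan2(d[1],d[0])),np.linalg.norm(d))
# grip bar black blob
im=t['image'][190:260,325:385].astype(int); m=(im.max(2)<40).astype(np.uint8)
n,l,st,ce=cv2.connectedComponentsWithStats(m)
for i in range(1,n):
  if st[i,4]>15: print('grip',st[i],onz(t,[ce[i]+[325,190]],.085))
print('wide hole',tri(t,T([[200,223]]),s,S([[368,226]])))
print('narrow hole',tri(t,T([[180,100]]),s,S([[271,294]])))
ft=onz(t,T([[45,95],[82,315],[240,288],[205,70]]),.008);print('rest',ft)
d=ft[1]-ft[0];print(np.degrees(np.arctan2(d[1],d[0])));d=ft[2]-ft[3];print(np.degrees(np.arctan2(d[1],d[0])))
w=cam('wrist');print(ray(w,[[280,210]]),w['mtx'])
for nm,px,z in(('pink',(406,189),.05),('pink2',(350,281),.05),('green',(293,263),.05),('purple',(301,181),.05),('wood',(271,147),.045),('sd',(365,153),.01),('tin',(156,259),.05)): print(nm,onz(t,[px],z))
E
```

```text
plate [[ 0.5671 -0.101   0.01  ]
 [ 0.4229 -0.1362  0.01  ]
 [ 0.4506 -0.2347  0.01  ]
 [ 0.5916 -0.1982  0.01  ]] [ 0.508  -0.1675  0.01  ]
-166.2692600821054 0.1484047323369447
-165.4731246483765 0.14569778630893526
plate scene [[ 0.5899 -0.1952  0.01  ]
 [ 0.5682 -0.0954  0.01  ]
 [ 0.4242 -0.1333  0.01  ]]
cov [[ 0.5409 -0.1179  0.06  ]
 [ 0.4562 -0.1388  0.06  ]
 [ 0.4714 -0.2142  0.06  ]
 [ 0.5612 -0.1933  0.06  ]] [ 0.5074 -0.1661  0.06  ]
-166.14965680097868 0.0872014982769589
-166.9239383272856 0.0922405165147832
grip [ 10  25  31  29 113] [[ 0.4712 -0.1527  0.085 ]]
grip [24 26  9 16 85] [[ 0.5086 -0.1658  0.085 ]]
wide hole [[0.5508 0.1456 0.1326 0.0031]]
narrow hole [[0.6345 0.1578 0.1322 0.003 ]]
rest [[0.6607 0.269  0.008 ]
 [0.4961 0.2428 0.008 ]
 [0.5133 0.126  0.008 ]
 [0.6768 0.1492 0.008 ]]
-170.97336381112552
-171.8977512062105
(array([ 0.2536, -0.493 ,  0.372 ]), array([[-0.2521, -0.0816, -0.9644]])) [[354.5398   0.     282.4922]
 [  0.     354.5398 213.7848]
 [  0.       0.       1.    ]]
pink [[ 0.6147 -0.3434  0.05  ]]
pink2 [[ 0.3317 -0.155   0.05  ]]
green [[0.3909 0.0201 0.05  ]]
purple [[ 0.6482 -0.012   0.05  ]]
wood [[0.7618 0.0812 0.045 ]]
sd [[ 0.7425 -0.2275  0.01  ]]
tin [[0.4134 0.4467 0.05  ]]
```

```bash
python3 -c "
from h import *
print(move([.508,-.166,.2],[180,0,14]))"
```

```text
[ 1.0526e+00 -5.5040e-01  1.3200e-01 -3.0000e-04  0.0000e+00  1.6500e-02]
```

>>> {"op": "arm_command", "data": {
  "increments": "0.6 -0.31 0.075 0 0 0.0165;0.6 -0.31 0.075 0 0 0.0165;0.6 -0.31 0.075 0 0 0.0165;0.6 -0.31 0.075 0 0 0.0165;0.6 -0.31 0.075 0 0 0.0165",
  "claw": 0
}}

```text
clock: 0.78
position: [0.3738, -0.3138, 0.2227]
eef_rot: [-179.9, -0.1, 14.5]
contact_force: [-1.2, -0.5, -0.4]
grip_width: 0.086
grasp_force: 0.0
```

```bash
python3 -c "
from h import *
print(move([.508,-.166,.2],[180,0,14]))"
```

```text
[ 4.170e-01 -2.739e-01  5.790e-02 -4.000e-04 -2.000e-04  1.300e-03]
```

>>> {"op": "arm_command", "data": {
  "increments": "0.417 -0.274 0.058 0 0 0;0.417 -0.274 0.058 0 0 0;0.417 -0.274 0.058 0 0 0;0.417 -0.274 0.058 0 0 0;0.417 -0.274 0.058 0 0 0"
}}

```text
clock: 1.4
position: [0.5062, -0.1711, 0.1995]
eef_rot: [-180.0, 0.1, 14.1]
contact_force: [-0.7, -1.0, -0.2]
grip_width: 0.0854
grasp_force: 0.0
```

```bash
python3 - <<'E'
from h import *
np.set_printoptions(precision=4,suppress=True)
o=sensors.get_obs();print(o['position'],o['eef_rot'],o['contact_force'])
w=cam('wrist','w1.png')
print(proj(w,[[.508,-.166,.09],o['position']+np.array([0,0,-.022])]))
im=w['image'].astype(int); m=(im.max(2)<40).astype(np.uint8)
n,l,st,ce=cv2.connectedComponentsWithStats(m)
for i in range(1,n):
  if st[i,4]>150:
    pts=np.argwhere(l==i)[:,::-1].astype(np.float32)
    print(st[i],ce[i],cv2.minAreaRect(pts),onz(w,[ce[i]],.085))
E
```

```text
[ 0.5062 -0.1711  0.1995] [-179.9661    0.0691   14.1409] [-0.6605 -0.9918 -0.1669]
[[275.5701 216.3358]
 [282.143  279.1461]]
[  86    0  113   47 1935] [143.6419  21.0191] ((141.8748779296875, 21.613689422607422), (22.477664947509766, 113.849609375), 66.17574310302734) [[ 0.6063 -0.06    0.085 ]]
[ 513  105   47   33 1084] [539.5351 118.3801] ((540.1470336914062, 116.65144348144531), (49.03343963623047, 27.277503967285156), 19.290042877197266) [[ 0.6126 -0.3167  0.085 ]]
[ 267  172   20   76 1462] [276.7927 209.3249] ((276.5, 209.5), (75.0, 19.0), 90.0) [[ 0.5116 -0.1659  0.085 ]]
[  65  241   50   88 1023] [ 90.4428 282.2669] ((89.44972229003906, 284.4792785644531), (14.35970687866211, 99.10372924804688), 22.380136489868164) [[ 0.4242 -0.0461  0.085 ]]
[   0  252   46   68 1965] [ 19.9064 284.1115] ((18.49999237060547, 285.5), (34.498023986816406, 72.91305541992188), 19.290042877197266) [[0.4091 0.0059 0.085 ]]
[237 257  84  10 709] [279.2059 261.5233] ((278.5, 261.5), (83.0, 9.0), -0.0) [[ 0.4744 -0.1768  0.085 ]]
[    0   272   560   148 41111] [278.5662 373.298 ] ((279.5, 345.5), (147.0, 559.0), 90.0) [[ 0.3807 -0.1995  0.085 ]]
```

View pics/w1.png

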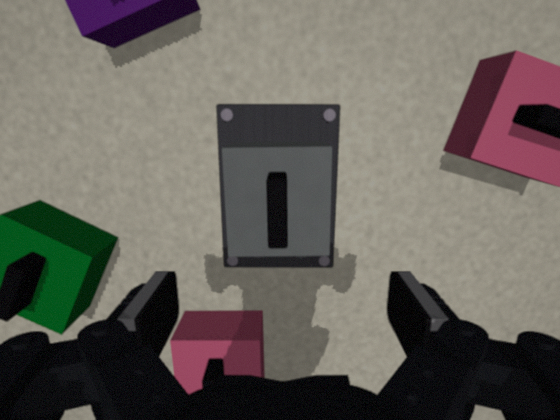

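The wrist view shows the grey cover centred, its black grip at (277,209) aligned with the tool, and plate corners at (217,104), (340,104), (333,266) and (224,268).

```bash
python3 - <<'E'
from h import *
np.set_printoptions(precision=4,suppress=True)
w=last('wrist')
p=onz(w,[[217,104],[340,104],[333.5,267],[223.5,267.5]],.01);print(p,p.mean(0))
d=p[0]-p[3]+p[1]-p[2];print(np.degrees(np.arctan2(d[1],d[0])))
p=onz(w,[[222,147],[332,147],[331.5,256.5],[223.5,257.5]],.06);print(p.mean(0))
print(onz(w,[[277,173],[277,248]],.09))
print(move([.509,-.1665,.087],[180,0,14]))
E
```

```text
[[ 0.5679 -0.0993  0.01  ]
 [ 0.5929 -0.1991  0.01  ]
 [ 0.4494 -0.2354  0.01  ]
 [ 0.4234 -0.1342  0.01  ]] [ 0.5084 -0.167   0.01  ]
13.886394561281787
[ 0.5087 -0.1665  0.06  ]
[[ 0.5368 -0.1599  0.09  ]
 [ 0.4861 -0.1724  0.09  ]]
[ 0.0132 -0.0139  0.2817  0.0001  0.0003 -0.0001]
```

>>> {"op": "arm_command", "data": {
  "increments": "0.013 -0.014 0.15 0 0 0;0.013 -0.014 0.25 0 0 0;0.013 -0.014 0.282 0 0 0;0.013 -0.014 0.282 0 0 0;0.013 -0.014 0.282 0 0 0"
}}

```text
clock: 2.08
position: [0.5113, -0.1665, 0.0893]
eef_rot: [179.9, -0.2, 13.9]
contact_force: [-0.2, -0.1, 0.9]
grip_width: 0.0856
grasp_force: 0.0
```

>>> {"op": "arm_command", "data": {
  "increments": "0 0 0 0 0 0;0 0 0 0 0 0;0 0 0 0 0 0;0 0 0 0 0 0;0 0 0 0 0 0",
  "claw": 1
}}

```text
clock: 2.7
position: [0.51, -0.1654, 0.0875]
eef_rot: [180.0, -0.0, 14.0]
contact_force: [0.2, -0.7, 1.4]
grip_width: 0.0126
grasp_force: 58.8
```

>>> {"op": "arm_command", "data": {
  "increments": "0 0 0 0 0 0;0 0 -0.03 0 0 0;0 0 -0.08 0 0 0;0 0 -0.14 0 0 0;0 0 -0.14 0 0 0"
}}

```text
clock: 3.32
position: [0.5114, -0.1656, 0.1452]
eef_rot: [179.9, -0.2, 14.0]
contact_force: [0.1, 0.2, -3.3]
grip_width: 0.0126
grasp_force: 58.8
```

>>> {"op": "arm_command", "data": {
  "increments": "0 0 -0.06 0 0 0;-0.1 0.15 -0.06 0 0 0;-0.18 0.27 -0.06 0 0 0;-0.26 0.39 -0.06 0 0 0;-0.288 0.43 -0.06 0 0 0"
}}

```text
clock: 3.95
position: [0.435, -0.3659, 0.1656]
eef_rot: [179.9, 0.3, 13.5]
contact_force: [-1.2, -0.4, -2.7]
grip_width: 0.0128
grasp_force: 59.0
```

>>> {"op": "arm_command", "data": {
  "increments": "0 0 0 0 0 0;0 0 0.08 0 0 0;0 0 0.15 0 0 0;0 0 0.17 0 0 0;0 0 0.17 0 0 0"
}}

```text
clock: 4.58
position: [0.4406, -0.3581, 0.099]
eef_rot: [-179.9, -0.0, 14.1]
contact_force: [0.0, -1.2, -2.5]
grip_width: 0.0128
grasp_force: 58.9
```

>>> {"op": "arm_command", "data": {
  "increments": "0 0 0.02 0 0 0;0 0 0.035 0 0 0;0 0 0.045 0 0 0;0 0 0.05 0 0 0;0 0 0.05 0 0 0"
}}

```text
clock: 5.2
position: [0.4396, -0.3601, 0.0792]
eef_rot: [-180.0, 0.0, 14.0]
contact_force: [0.1, 0.5, -2.8]
grip_width: 0.013
grasp_force: 59.1
```

>>> {"op": "arm_command", "data": {
  "increments": "0 0 0.002 0 0 0;0 0 0.004 0 0 0;0 0 0.005 0 0 0;0 0 0.006 0 0 0;0 0 0.006 0 0 0"
}}

```text
clock: 5.82
position: [0.4398, -0.3602, 0.0775]
eef_rot: [180.0, -0.0, 14.0]
contact_force: [-1.2, 0.7, 2.9]
grip_width: 0.0128
grasp_force: 59.7
```

The vertical force flipped from -2.8 to +2.9 N, so the cover is on the bench. I'll release it and rise.

>>> {"op": "arm_command", "data": {
  "increments": "0 0 0 0 0 0;0 0 0 0 0 0;0 0 0 0 0 0;0 0 0 0 0 0;0 0 0 0 0 0",
  "claw": 0
}}

```text
clock: 6.45
position: [0.4397, -0.3601, 0.0769]
eef_rot: [180.0, -0.0, 14.0]
contact_force: [-0.1, 0.8, -0.2]
grip_width: 0.0856
grasp_force: 0.0
```

>>> {"op": "arm_command", "data": {
  "increments": "0 0 -0.08 0 0 0;0 0 -0.2 0 0 0;0 0 -0.3 0 0 0;0 0 -0.35 0 0 0;0 0 -0.35 0 0 0"
}}

```text
clock: 7.08
position: [0.4408, -0.3608, 0.2189]
eef_rot: [179.8, -0.2, 14.0]
contact_force: [-0.1, -0.1, -0.4]
grip_width: 0.0853
grasp_force: 0.0
```

```bash
python3 - <<'E'
from h import *
print(move([.495,-.170,.22],[180,0,14]))
E
```

```text
[ 2.469e-01 -4.300e-01 -3.700e-03  6.000e-04 -4.000e-04 -0.000e+00]
```

>>> {"op": "arm_command", "data": {
  "increments": "0.247 -0.43 -0.005 0 0 0;0.247 -0.43 -0.005 0 0 0;0.247 -0.43 -0.005 0 0 0;0.247 -0.43 -0.005 0 0 0;0.247 -0.43 -0.005 0 0 0"
}}

```text
clock: 7.7
position: [0.4934, -0.1686, 0.2177]
eef_rot: [-180.0, 0.1, 14.1]
contact_force: [-1.1, -1.1, -0.0]
grip_width: 0.0854
grasp_force: 0.0
```

```bash
python3 - <<'E'
from h import *
o=sensors.get_obs();print(o['position'],o['eef_rot'],o['joint_velocities'].round(1))
c=cam('wrist'); im=c['image']
q=proj(c,[.508,-.167,.055])[0];print(q)
x,y=q.astype(int); x0,y0=max(x-90,0),max(y-70,0);print(x0,y0)
cv2.imwrite('pics/slot.png',cv2.resize(im[y0:y0+140,x0:x0+180,::-1],None,fx=4,fy=4,interpolation=cv2.INTER_CUBIC))
E
```

```text
[ 0.49343177 -0.16856678  0.21765293] [-1.79956475e+02  1.25680562e-01  1.41235449e+01] [ 2.1  0.1  3.1 -0.7  0.9  0.2  0.3]
[284.92452312 183.86293049]
194 113
```

View pics/slot.png

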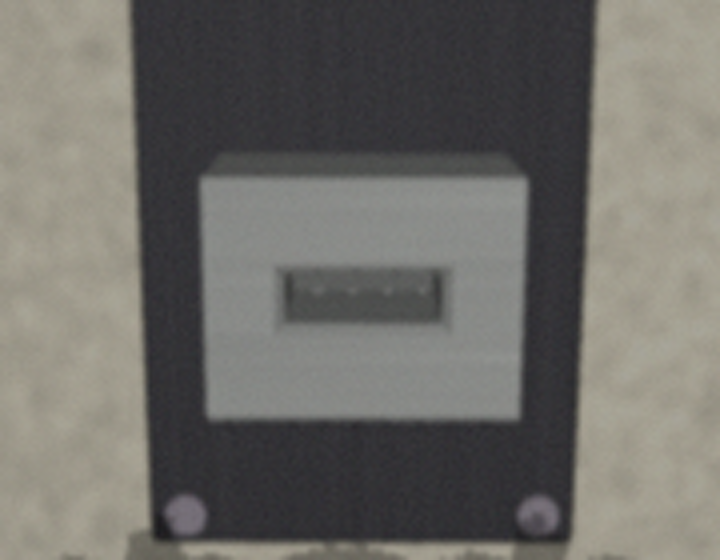

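The crop shows the bare block, shifted towards the robot. Its slot mouth is at crop x 276–451, y 266–330, and its top face has corners (199,177), (529,177), (520,419) and (207,419).

```bash
python3 - <<'E'
from h import *
np.set_printoptions(precision=4,suppress=True)
c=last('wrist');C=lambda p:np.array(p)/4.+[194,113]-.4
def rep(n,px,z):
    p=onz(c,C(px),z);m=p.mean(0);d=p[3]-p[0]+p[2]-p[1];d=-d
    print(n,m,'yaw',np.degrees(np.arctan2(d[1],d[0])),'len',np.linalg.norm(p[0]-p[3]),np.linalg.norm(p[1]-p[0]))
rep('block',[[199,177],[529,177],[520,419],[207,419]],.055)
rep('mouth',[[276,266],[451,266],[449,330],[280,330]],.055)
# wide bar geometry from hole, rest yaw
t=last('top');s=last('scene')
c2=cam('wrist'); print(sensors.get_obs()['joint_velocities'].round(1))
print(R.from_matrix(c2['world_to_cam'][:3,:3]).magnitude()-R.from_matrix(c['world_to_cam'][:3,:3]).magnitude(), c2['world_to_cam'][:3,3]-c['world_to_cam'][:3,3])
E
```

```text
block [ 0.5048 -0.1675  0.055 ] yaw 14.023966841091045 len 0.050052935923944226 0.0653925460360477
mouth [ 0.5053 -0.1674  0.055 ] yaw 15.021663767669354 len 0.013237703308871222 0.035260655713982327
[ 0.9 -0.2  0.6 -0.4 -0.2  0.1 -0.1]
0.00346950332130902 [-0.0006 -0.0001  0.    ]
```

```bash
python3 - <<'E'
from h import *
print(sensors.get_obs()['joint_pos'].round(1))
print(move([.52,.115,.28],[180,0,8.5]))
E
```

```text
[ 29.5  16.7 -15.5  93.7   4.8  70.3 -63.1]
[ 2.364e-01 -6.795e-01 -1.560e-01  1.000e-04  4.000e-04  1.470e-02]
```

>>> {"op": "arm_command", "data": {
  "increments": "0.236 -0.68 -0.156 0 0 0.0147;0.236 -0.68 -0.156 0 0 0.0147;0.236 -0.68 -0.156 0 0 0.0147;0.236 -0.68 -0.156 0 0 0.0147;0.236 -0.68 -0.156 0 0 0.0147"
}}

```text
clock: 8.43
position: [0.5204, 0.1181, 0.2817]
eef_rot: [-180.0, -0.0, 8.6]
contact_force: [-0.4, -0.2, -0.2]
grip_width: 0.0854
grasp_force: 0.0
```

>>> {"op": "arm_command", "data": {
  "increments": "0 0 0 0 0 0;0 0 0 0 0 0;0 0 0 0 0 0"
}}

```text
clock: 8.8
position: [0.5202, 0.1143, 0.2806]
eef_rot: [179.9, 0.1, 8.4]
contact_force: [0.4, -0.8, 0.2]
grip_width: 0.0855
grasp_force: 0.0
```

```bash
python3 - <<'E'
from h import *
o=sensors.get_obs();print(o['joint_pos'].round(1),o['joint_velocities'].round(1))
c=cam('wrist','bar.png')
print(proj(c,[[.55,.1456,.125],[.6345,.1578,.125]]))
E
```

```text
[   4.4   16.8  -24.2   85.6    7.    79.2 -101.9] [-0.2 -0.2 -0.6 -0.1 -0.3  0.  -0.1]
[[247.6367971  161.07588418]
 [244.86950492  41.53756647]]
```

View pics/bar.png

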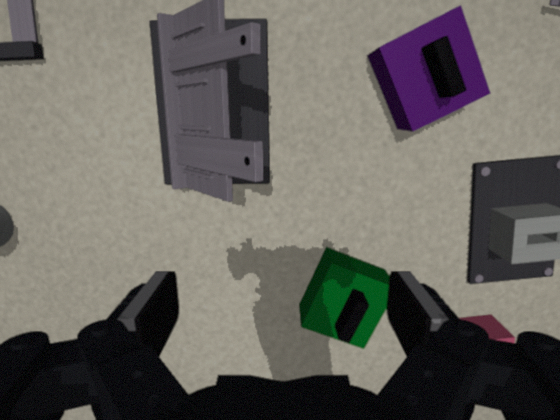

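The wrist view shows the wide bar (lower, hole at 248.5,160.5; end edge about x 262, y 143–179) and the narrow bar (hole 243,40).

```bash
python3 - <<'E'
from h import *
np.set_printoptions(precision=4,suppress=True)
c=last('wrist');t=last('top');s=last('scene')
T=lambda p:np.array(p)/4.4+[205,160]-.4
S=lambda p:np.array(p)/4.+[225,160]-.4
# refine hole in wrist
def hole(im,p,r=7,th=70):
    x,y=int(p[0]),int(p[1]);g=im[y-r:y+r+1,x-r:x+r+1].astype(float).mean(2)
    bgd=np.median(g);w=np.clip(bgd-25-g,0,None);yy,xx=np.mgrid[-r:r+1,-r:r+1]
    k=(xx**2+yy**2)<30; w=w*k
    return [x+(w*xx).sum()/w.sum(),y+(w*yy).sum()/w.sum()]
h=[hole(c['image'],(248,160)),hole(c['image'],(243,40))];print(h)
print('refined top/scene',tri(c,h,t,T([[200,223],[180,100]])),tri(c,h,s,S([[368,226],[271,294]])))
for z in(.1223,):
  a=onz(c,h,z);print('wrist',a);d=a[1]-a[0];print('dist',np.linalg.norm(d),'yaw of -rest y',np.degrees(np.arctan2(d[1],d[0])))
  for cc,p in((t,T([[200,223],[180,100]])),(s,S([[368,226],[271,294]]))):
    a=onz(cc,p,z);d=a[1]-a[0];print(a,np.linalg.norm(d),np.degrees(np.arctan2(d[1],d[0])))
E
```

```text
[[np.float64(246.604765085727), np.float64(160.66176798040524)], [np.float64(242.65373850459815), np.float64(39.64034386245502)]]
refined top/scene [[0.5517 0.145  0.1355 0.0012]
 [0.6299 0.1542 0.1643 0.0018]] [[0.5505 0.1463 0.1326 0.0018]
 [0.6339 0.1588 0.1325 0.0009]]
wrist [[0.5498 0.1466 0.1223]
 [0.636  0.1599 0.1223]]
dist 0.08716041278675923 yaw of -rest y 8.718619899186633
[[0.5528 0.1455 0.1223]
 [0.6371 0.1578 0.1223]] 0.08521541535908601 8.305431636214298
[[0.5417 0.1373 0.1223]
 [0.6269 0.1501 0.1223]] 0.08619376971831282 8.533204776225395
```

```bash
cat >> h.py <<'E'
yb=8.5; rx=np.array([np.cos(np.radians(yb+90)),np.sin(np.radians(yb+90)),0]); up=np.array([0,0,1.])
s4,c4=np.sin(np.radians(40)),np.cos(np.radians(40))
b=-s4*rx+c4*up; n=c4*rx+s4*up
E
python3 - <<'E'
from h import *
np.set_printoptions(precision=4,suppress=True)
hole=np.array([.5508,.146,.129]); G=hole-12*.001*b-.004*n; P=G+.003*b; print('grasp tcp',P,'standoff',P+.08*b)
print(move(P+.08*b,[-140,0,8.5]))
E
```

```text
grasp tcp [0.5504 0.1487 0.1195] standoff [0.558  0.0978 0.1808]
[ 0.0878  0.0555  0.2497  0.1113  0.0001 -0.0002]
```

>>> {"op": "arm_command", "data": {
  "increments": "0.02 0.012 0.04 0.0278 0 0;0.04 0.025 0.11 0.0556 0 0;0.065 0.04 0.18 0.0835 0 0;0.088 0.0555 0.25 0.111 0 0;0.088 0.0555 0.25 0.111 0 0"
}}

```text
clock: 9.48
position: [0.5568, 0.0926, 0.173]
eef_rot: [-140.0, 0.8, 8.0]
contact_force: [0.0, 0.1, -0.3]
grip_width: 0.0857
grasp_force: 0.0
```

>>> {"op": "arm_command", "data": {
  "increments": "0 0 0 0 0 0;0 0 0 0 0 0;0 0 0 0 0 0"
}}

```text
clock: 9.85
position: [0.5582, 0.1026, 0.1837]
eef_rot: [-140.2, -0.2, 8.9]
contact_force: [-0.5, 0.1, 0.2]
grip_width: 0.0852
grasp_force: 0.0
```

```bash
python3 - <<'E'
from h import *
np.set_printoptions(precision=4,suppress=True)
o=sensors.get_obs();print(o['position'],o['eef_rot'],o['joint_pos'].round(1),o['joint_velocities'].round(1))
c=cam('wrist','tilt.png')
Rt=R.from_euler('xyz',o['eef_rot'],degrees=True)
print('tool axis pts',proj(c,o['position']+Rt.apply([[0,0,.003],[0,0,.06],[0,0,.1]])))
E
```

```text
[0.5582 0.1026 0.1837] [-140.1641   -0.2481    8.8814] [ 28.3  33.5 -28.   88.8 -25.2  71.7 -67.5] [ 0.2  0.6  0.6  0.3  0.1 -0.1  0.1]
tool axis pts [[280.8646 301.2297]
 [281.3054 247.6374]
 [281.4906 225.166 ]]
```

View pics/tilt.png

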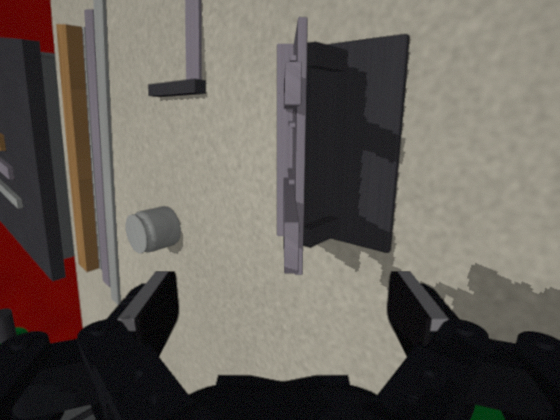

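This tilted view looks along the bars. The rest's plate is edge-on around x 278–306, the narrow bar's end is near (292,82), and the wide bar is lower down near x 285–302. I'll compare that with the predicted projections numerically.

```bash
python3 - <<'E'
from h import *
np.set_printoptions(precision=1,suppress=True,linewidth=200)
c=last('wrist');y=np.array([np.cos(np.radians(yb)),np.sin(np.radians(yb)),0])
for nm,hole,w in(('wide',np.array([.5508,.146,.129]),.015),('narrow',np.array([.6345,.1590,.129]),.010)):
  E=hole+.01*b
  for dz in(0,):
    print(nm,proj(c,np.array([E-w*y,E+w*y,E+w*y-.008*n,E-w*y-.008*n])).tolist())
g=c['image'].astype(int).mean(2)
for r in(70,80,95,120,170,180,190,200,205,210,220,230,240,250,260,268): print(r,g[r,272:314].astype(int))
E
```

```text
wide [[283.4045696946669, 274.1042475727528], [283.8349297310803, 222.61673835784202], [298.85845035615654, 222.70160310492787], [297.78615048863986, 274.1722722698089]]
narrow [[284.03763763632645, 105.68282956744781], [284.37547969772396, 61.89453015964176], [301.2429429586246, 62.03960545520761], [300.41573469256156, 105.81021398333733]]
70 [149 148 147 141 128 116 115 117 117 114 111 111 107 107 116 118 116 116 116 116 117 115 119 116 115 114 114 113 107  94 107 111 109 103  71  41  27  30  31  31  36  31]
80 [152 150 148 142 127 117 116 116 114 117 112 103  76 106 119 120 119 121 121 121 118 120 120 118 120 118 119 115  99  82  81  83  82  76  57  36  30  32  30  34  35  32]
95 [149 153 154 153 134 118 116 116 116 114 113  97  91 110 119 118 114 116 114 116 114 115 116 115 117 117 115 114  96  78  84  84  80  71  47  29  33  31  27  33  31  35]
120 [155 154 156 151 135 119 114 115 117 115 117 114 116 116 113 113 105 104 104 106  91  78  74  72  84 106 115 113 113 113 112 111 100  68  40  29  34  33  32  36  32  32]
170 [156 154 154 150 130 116 112 117 116 118 114 115 113 112 109
[... 1323 characters left out ...]
 31]
240 [150 153 155 156 156 156 154 152 153 157 144 104  94 116 121 121 115 119 114 113 115 113 112 113 114 108  90  83  83  84  75  49  35  34  34  31  31  30  31  34  32  34]
250 [153 153 156 156 154 155 153 151 151 149 148 132 113 117 116 118 118 117 116 116 118 117 116 117 118 112  97 108 116 108 101 129 152 159 158 158 158 155 153 150 149 151]
260 [149 151 155 155 156 152 154 154 153 155 157 148 118 110 113 113 115 113 113 113 112 116 113 116 112 105  92 109 110 107 105 141 149 150 149 154 154 153 156 154 151 153]
268 [150 150 154 155 155 154 152 156 159 155 154 145  99  87  86  89  96  99  98 100 107 110 110 112 109 101  94 109 113 109 110 141 150 152 153 152 156 157 158 157 156 157]
```

The predicted end face (x 283–298, y 223–274) matches the measured one (x 283.5–298), so I'll go to the grasp.

```bash
python3 - <<'E'
from h import *
P=np.array([.5508,.146,.129])-.009*b-.004*n
print(move(P+.03*b,[-140,0,8.5]),move(P,[-140,0,8.5]))
E
```

```text
[-0.0019  0.0119  0.1228  0.0004  0.0002  0.0011] [-0.0018  0.0117  0.1978  0.0004  0.0002  0.0011]
```

>>> {"op": "arm_command", "data": {
  "increments": "-0.002 0.012 0.06 0 0 0.001;-0.002 0.012 0.12 0 0 0.001;-0.002 0.012 0.123 0 0 0.001;-0.002 0.012 0.123 0 0 0.001;-0.002 0.012 0.123 0 0 0.001"
}}

```text
clock: 10.52
position: [0.554, 0.1275, 0.1414]
eef_rot: [-140.1, 0.1, 8.4]
contact_force: [-0.0, -1.3, -0.4]
grip_width: 0.0853
grasp_force: 0.0
```

```bash
python3 - <<'E'
from h import *
P=np.array([.5508,.146,.129])-.009*b-.004*n
print(move(P,[-140,0,8.5]),sensors.get_obs()['joint_velocities'].round(1))
E
```

```text
[-0.0011 -0.0061  0.0764  0.0003 -0.     -0.0005] [ 0.2  0.3 -0.   0.2 -0.  -0.2 -0.1]
```

>>> {"op": "arm_command", "data": {
  "increments": "-0.001 -0.006 0.04 0 0 0;-0.001 -0.006 0.076 0 0 0;-0.001 -0.006 0.076 0 0 0;-0.001 -0.006 0.076 0 0 0"
}}

```text
clock: 11.02
position: [0.5493, 0.1495, 0.1185]
eef_rot: [-140.0, 0.2, 8.4]
contact_force: [-0.2, -0.3, -0.0]
grip_width: 0.0854
grasp_force: 0.0
```

```bash
python3 - <<'E'
from h import *
np.set_printoptions(precision=1,suppress=True,linewidth=200)
P=np.array([.5508,.146,.129])-.009*b-.004*n
print(move(P,[-140,0,8.5]))
o=sensors.get_obs();c=cam('wrist')
y=np.array([np.cos(np.radians(yb)),np.sin(np.radians(yb)),0]);E=np.array([.5508,.146,.129])+.01*b;w=.015
print(proj(c,np.array([E-w*y,E+w*y,E+w*y-.008*n,E-w*y-.008*n])))
g=c['image'].astype(int).mean(2)
for r in range(240,360,10): print(r,g[r,262:314].astype(int))
E
```

```text
[ 0.  0. -0.  0.  0. -0.]
[[269.2 373.5]
 [267.7 294.1]
 [293.3 294. ]
 [292.9 373.4]]
240 [184 183 180 178 179 174 150 136 136 134 120  99  90  85  86  87  86  87  87  89  87  87  84  88  86  86  85  80  90  95 100 110 113 118 125 126 130 131 128 116  87  50  37  37  42  39  41  41  41
  40  40  40]
250 [175 176 179 179 180 176 156 136 137 124 103  87  85  86  85  88  90  87  90  87  90  89  86  87  87  88  85  83  77  89  97  98  98  99  98  99  98  99  97  93  78  48  40  43  41  39  37  40  39
  39  42  37]
260 [186 184 184 183 187 185 165 146 132 108  90  88  85  86  87  89  86  84  88  88  87  89  87  85  88  87  85  89  79  82  93 100  98  98  97 101  98  98  95  92  69  43  35  31  36  31  35  34  30
  33  32  31]
270 [187 181 177 174 176 179 183 167 126  96  86  86  87  87  87  88  88  87  90  85  91  87  87  85  84  86  87  88  81  76  91  97  95  98  98 101  98  98  98  89  70  45  38  39  41  42  36  44  39
  39  41  33]
280 [181 181 181 182 180 179 171 141 104  85  84  87  86  87  88  87  87  88  86  89  88  87  88  85  89  88  85  88  82  79  77  94  99  98  97  97  99 
[... 866 characters left out ...]
6 109 146 172 179 177 175 177 176 175 177
 178 177 179]
330 [174 172 170 169 172 174 161 111  92 101 100 100 102 100 104 101 102 101 101 105 103 101 101 103 102 103 108 109 107 104  91  85  94  99  99  97 101  99  98 108 148 172 179 181 180 177 178 180 179
 182 183 181]
340 [173 174 175 174 175 175 165 120  96  98 102  97 100 100 100  99 100  99 100 103  98 100  99 100  99  99 100 103  99  98  93  94 112 115 118 117 119 123 134 155 179 185 185 183 181 181 178 178 175
 180 179 180]
350 [176 176 175 172 174 176 166 125  96  95  97  99  99  98  98  97  96 105 125 130 131 131 127 115 115 116 114 105 101  98 100 123 159 171 173 177 175 177 178 176 177 178 175 178 178 179 177 176 179
 176 175 174]
```

The end face is centred between the fingers (x 268–292), so I'll close.

>>> {"op": "arm_command", "data": {
  "increments": "0 0 0 0 0 0;0 0 0 0 0 0;0 0 0 0 0 0;0 0 0 0 0 0;0 0 0 0 0 0",
  "claw": 1
}}

```text
clock: 11.7
position: [0.5495, 0.1498, 0.1193]
eef_rot: [-140.0, 0.2, 8.4]
contact_force: [0.3, 0.4, 1.9]
grip_width: 0.0069
grasp_force: 59.2
```

>>> {"op": "arm_command", "data": {
  "increments": "0 0 0 0 0 0"
}}

```text
clock: 11.82
position: [0.5495, 0.1498, 0.1192]
eef_rot: [-140.0, 0.2, 8.4]
contact_force: [-0.0, -0.1, 2.6]
grip_width: 0.0075
grasp_force: 59.3
```

>>> {"op": "arm_command", "data": {
  "increments": "0 0 -0.015 0 0 0;0 -0.04 -0.03 0 0 0;0 -0.1 -0.07 0 0 0;0 -0.18 -0.18 0 0 0;0 -0.25 -0.3 0 0 0"
}}

```text
clock: 12.45
position: [0.5491, 0.1497, 0.2767]
eef_rot: [-140.1, 0.3, 8.5]
contact_force: [0.9, -0.3, -2.1]
grip_width: 0.0073
grasp_force: 58.9
```

```bash
python3 - <<'E'
from h import *
o=sensors.get_obs();print(o['joint_pos'].round(1))
print(move([.5,.08,.30],[180,0,8.5]))
E
```

```text
[ 25.4  27.  -29.6  84.8 -27.2  78.  -76.3]
[-0.1475  0.0814 -0.1431 -0.1108  0.0007 -0.0002]
```

>>> {"op": "arm_command", "data": {
  "increments": "0 0 -0.03 -0.0278 0 0;-0.05 0.03 -0.06 -0.0555 0 0;-0.1 0.06 -0.1 -0.083 0 0;-0.147 0.081 -0.143 -0.111 0 0;-0.147 0.081 -0.143 -0.111 0 0"
}}

```text
clock: 13.08
position: [0.4996, 0.0835, 0.3004]
eef_rot: [-179.9, 0.0, 8.8]
contact_force: [0.6, 1.0, -2.8]
grip_width: 0.0072
grasp_force: 59.9
```

```bash
python3 - <<'E'
from h import *
print(move([.505,-.1675,.28],[180,0,8.5]))
E
```

```text
[-8.260e-02  6.222e-01  5.030e-02 -2.000e-04  1.000e-04  8.000e-04]
```

>>> {"op": "arm_command", "data": {
  "increments": "-0.02 0.14 0.02 0 0 -0.029;-0.04 0.28 0.03 0 0 -0.058;-0.06 0.42 0.04 0 0 -0.087;-0.083 0.55 0.05 0 0 -0.116;-0.083 0.622 0.05 0 0 -0.145"
}}

```text
clock: 13.7
position: [0.5032, -0.1764, 0.277]
eef_rot: [-179.7, 0.1, 57.6]
contact_force: [0.8, 0.1, -2.5]
grip_width: 0.007
grasp_force: 60.0
```

```bash
python3 - <<'E'
from h import *
print(sensors.get_obs()['joint_pos'].round(1));print(move([.505,-.1675,.28],[180,0,104]))
E
```

```text
[ 33.8  16.8 -21.2  85.8   6.2  78.9 -20.3]
[ 0.0211 -0.0082 -0.0075 -0.001   0.     -0.1289]
```

>>> {"op": "arm_command", "data": {
  "increments": "0.01 0 0 0 0 -0.028;0.01 0 0 0 0 -0.056;0.01 0 0 0 0 -0.084;0.01 0 0 0 0 -0.112;0.01 0 0 0 0 -0.128"
}}

```text
clock: 14.32
position: [0.5065, -0.1688, 0.2774]
eef_rot: [-179.8, -0.2, 103.8]
contact_force: [1.3, -0.5, -2.0]
grip_width: 0.0072
grasp_force: 60.0
```

>>> {"op": "arm_command", "data": {
  "increments": "0 0 0 0 0 0;0 0 0 0 0 0;0 0 0 0 0 0"
}}

```text
clock: 14.7
position: [0.5066, -0.1682, 0.2782]
eef_rot: [-179.8, -0.1, 103.7]
contact_force: [-0.5, -0.6, -1.5]
grip_width: 0.0074
grasp_force: 60.0
```

```bash
python3 - <<'E'
from h import *
np.set_printoptions(precision=4,suppress=True)
o=sensors.get_obs();print(o['position'],o['eef_rot']);print(move([.505,-.1675,.19],[180,0,104]))
t=cam('top');s=cam('scene');w=cam('wrist','hold.png')
Rt=R.from_euler('xyz',o['eef_rot'],degrees=True)
# predicted bar end/foot corners in the wrist & scene views
Q=o['position']+Rt.apply(np.array([[x,y,z] for z in(-.019,.121) for x in(-.015,.015) for y in(-.004,.004)]))
print(proj(w,Q));q=proj(s,Q);print(q)
x0,y0=(q.min(0)-25).astype(int);x1,y1=(q.max(0)+25).astype(int);print(x0,y0)
a=cv2.resize(s['image'][y0:y1,x0:x1,::-1],None,fx=5,fy=5,interpolation=cv2.INTER_CUBIC)
wi=w['image'][:,:,::-1]
H=560;a=cv2.resize(a,(int(a.shape[1]*420/a.shape[0]),420));print(a.shape,(420/(y1-y0)))
cv2.imwrite('pics/hold.png',np.hstack([a,wi[:,120:440]])[:600,:800])
E
```

```text
[ 0.5066 -0.1682  0.2782] [-179.7722   -0.0542  103.6878]
[ 0.0024 -0.0027  0.2205 -0.0006 -0.0002 -0.0009]
[[268.8045 370.9941]
 [292.2448 370.9884]
 [267.676  292.2295]
 [292.9658 292.2204]
 [275.9992 234.7946]
 [287.1285 234.7894]
 [275.7595 194.0331]
 [287.2618 194.0273]]
[[252.3388 101.7771]
 [250.3236 102.8395]
 [260.5335 104.7883]
 [258.5248 105.8752]
 [255.703  146.1184]
 [253.8334 147.2717]
 [263.393  149.4505]
 [261.5296 150.6291]]
225 76
(420, 267, 3) 4.242424242424242
```

View pics/hold.png

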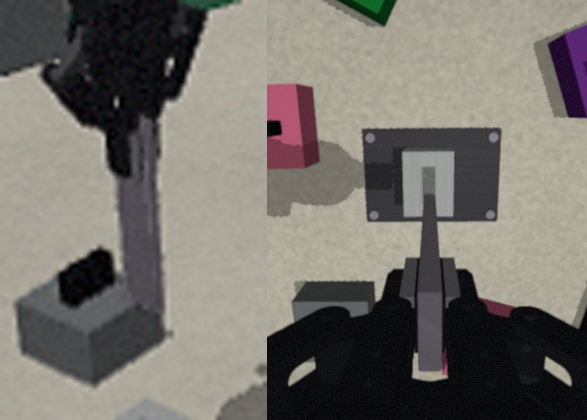

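The left half shows the bar hanging upright. The right half is the wrist view, with the bar's foot ending near wrist pixel (281,192), just in front of the slot at about (281,178). I'll check the foot and slot edges numerically.

```bash
python3 - <<'E'
from h import *
np.set_printoptions(precision=1,suppress=True,linewidth=220)
w=last('wrist');g=w['image'].astype(int).mean(2)
for r in(168,172,176,180,184,188,192,196,200,206,220,234): print(r,g[r,262:302].astype(int))
print('col281 rows150-235',g[145:235,280:283].mean(1).astype(int))
o=sensors.get_obs();sl=np.array([.505,-.1675,.055]);a=np.radians(14);jx=np.array([np.cos(a),np.sin(a),0]);jy=np.array([-np.sin(a),np.cos(a),0])
print('slot mouth pred',proj(w,[sl+i*.0071*jx+j*.0181*jy for i in(-1,1) for j in(-1,1)]))
print('block pred',proj(w,[sl+i*.025*jx+j*.0325*jy for i in(-1,1) for j in(-1,1)]))
E
```

```text
168 [154 154 153 155 153 157 154 152 152 154 153 149 135 124 111 106 106 110 108 108 108 108 108 109 106 116 133 148 155 158 158 157 157 155 156 154 156 155 155 158]
172 [154 154 153 152 151 154 155 155 152 154 152 148 138 126  98 100 103 102 103 103 102 103 106 104 100 112 130 151 158 158 157 157 157 156 156 156 156 156 158 157]
176 [154 156 154 154 150 153 154 155 154 154 153 148 136 127 109 115 107 104 102 104 101 103 104 102 100 109 131 152 157 158 157 158 158 156 154 156 155 156 156 159]
180 [154 153 154 152 154 155 156 154 154 153 154 148 137 128 101  99 103 103 104 105 102 100 104 101 102 114 131 152 157 158 157 157 156 157 159 156 157 153 157 156]
184 [154 153 154 154 152 152 155 157 154 153 152 151 140 126 102 102 104 106 104 104 102 103 101 103 100 110 131 149 156 157 159 156 157 157 156 156 155 155 155 158]
188 [154 154 155 154 152 153 156 156 154 154 153 151 141 129 103 102 105 101 103 104 100 100 102 105 104 111 131 152 157 157 154 156 157 156 156 156 157 154 156 156]
192 [154 154 153 153 152 155 156 156 155 155 152 152 142 129 103  96  97 101  99 101  98  98 102 103 106
[... 682 characters left out ...]
64]
234 [176 177 174 170 171 169 171 172 174 173 173 161 109  68  61  60  63  63  61  63  65  65  63  63  64  65  63  65  91 141 167 173 175 176 177 177 178 173 171 171]
col281 rows150-235 [ 59  56  62  71  72  84 119 148 156 156 157 157 156 157 156 156 156 157 156 158 153 137 120 108 103 102 103 102 102 103 101 102 102 102 101 103 102 102 103 103 103 103 103 102 103 102 104  99  87  72  63  61  61  62
  61  62  60  63  63  62  62  61  62  61  63  63  62  60  61  61  63  61  63  64  61  61  63  62  63  64  62  62  62  63  64  63  64  63  64  63]
slot mouth pred [[274.3 202.9]
 [273.8 166.8]
 [288.5 202.9]
 [288.5 166.7]]
block pred [[256.7 216.9]
 [255.  151.9]
 [306.3 216.6]
 [307.1 151.6]]
```

Foot and slot both match predictions to under a pixel, so I'll descend.

>>> {"op": "arm_command", "data": {
  "increments": "0.0024 -0.0027 0.1 0 0 -0.0009;0.0024 -0.0027 0.18 0 0 -0.0009;0.0024 -0.0027 0.22 0 0 -0.0009;0.0024 -0.0027 0.22 0 0 -0.0009;0.0024 -0.0027 0.22 0 0 -0.0009"
}}

```text
clock: 15.48
position: [0.5062, -0.1676, 0.1918]
eef_rot: [-179.9, 0.1, 104.1]
contact_force: [0.4, -0.5, -2.6]
grip_width: 0.0074
grasp_force: 59.9
```

>>> {"op": "arm_command", "data": {
  "increments": "0 0 0 0 0 0;0 0 0 0 0 0"
}}

```text
clock: 15.72
position: [0.5056, -0.1675, 0.1913]
eef_rot: [-179.9, 0.0, 104.1]
contact_force: [0.1, 0.3, -1.0]
grip_width: 0.0073
grasp_force: 59.9
```

```bash
python3 - <<'E'
from h import *
np.set_printoptions(precision=1,suppress=True,linewidth=220)
o=sensors.get_obs();print(o['position'].round(4).tolist(),o['eef_rot']);print(move([.505,-.1675,.18],[180,0,104]).tolist())
w=cam('wrist');g=w['image'].astype(int).mean(2)
for r in(160,170,180,190,200,210,220): print(r,g[r,258:306].astype(int))
print('col281',g[130:240,280:283].mean(1).astype(int))
Rt=R.from_euler('xyz',o['eef_rot'],degrees=True)
print(proj(w,o['position']+Rt.apply(np.array([[x,y,.121] for x in(-.015,.015) for y in(-.004,.004)]))))
sl=np.array([.505,-.1675,.055]);a=np.radians(14);jx=np.array([np.cos(a),np.sin(a),0]);jy=np.array([-np.sin(a),np.cos(a),0])
print('slot mouth pred',proj(w,[sl+i*.0071*jx+j*.0181*jy for i in(-1,1) for j in(-1,1)]))
print('block pred',proj(w,[sl+i*.025*jx+j*.0325*jy for i in(-1,1) for j in(-1,1)]))
E
```

```text
[0.5056, -0.1675, 0.1913] [-179.9    0.   104.1]
[0.0004, -0.0013, 0.0281, -0.0004, 0.0001, 0.0002]
160 [69 70 70 70 69 70 71 71 71 70 70 71 70 73 71 71 70 71 73 73 73 73 72 71 75 72 70 70 71 74 73 72 69 70 70 71 70 72 71 70 69 69 71 70 71 71 69 71]
170 [152 151 150 149 152 152 151 151 151 149 150 149 151 151 153 155 154 154 153 154 154 154 156 153 153 153 156 154 157 158 156 155 153 151 154 154 155 155 156 156 156 155 158 154 153 154 156 154]
180 [149 150 151 148 151 151 153 152 149 151 150 150 152 150 153 155 153 154 154 155 153 155 154 155 154 155 153 155 157 155 157 153 152 152 153 152 157 157 154 156 154 157 156 155 154 154 154 152]
190 [101 104 104 107 114 105 101 100  99  99  98 103 100  97  89  83  77  90  98 103 102 102 101 101 100  99  99 102 101  95  97 109 119 142 150 154 153 155 152 154 154 154 154 153 154 153 152 151]
200 [101 100 102 100 100 103 102 103 100  99 103  99 103  99  91  89  83  84  77  65  60  62  59  62  60  62  59  61  62  64  82 103 123 145 152 153 156 154 154 154 155 154 155 154 152 153 153 153]
210 [100 100 100 101 100 102 101 102 102 100  99 100 101  
[... 298 characters left out ...]
52 153 154 153 154 154 153 153 152 154]
col281 [154 138 104  67  53  58  60  61  59  59  58  61  61  58  58  59  59  59  59  61  59  59  59  59  61  56  53  63  69  72  73  71  71  75  96 135 153 155 153 155 154 153 155 154 154 155 154 153 154 154 154 155 155 151
 135 119 107 102 101 102 100 101 101  99  90  73  59  59  60  61  60  60  59  60  60  59  59  60  63  61  62  59  60  62  63  61  62  61  62  63  62  60  61  61  63  63  62  63  62  63  63  62  63  64  61  63  62  61
  61  63]
[[276.2 234.7]
 [287.3 234.7]
 [275.9 193.9]
 [287.4 193.9]]
slot mouth pred [[272.2 231.5]
 [271.8 184.8]
 [290.8 231.6]
 [291.1 184.8]]
block pred [[249.2 249.1]
 [246.9 165.2]
 [313.8 249.2]
 [316.  165.3]]
```

>>> {"op": "arm_command", "data": {
  "increments": "0.0004 -0.0015 0.012 0 0 0;0.0004 -0.0015 0.024 0 0 0;0.0004 -0.0015 0.036 0 0 0;0.0004 -0.0015 0.048 0 0 0;0.0004 -0.0015 0.06 0 0 0"
}}

```text
clock: 16.4
position: [0.5042, -0.1674, 0.1659]
eef_rot: [-179.8, -0.0, 104.1]
contact_force: [-0.4, -0.5, -2.4]
grip_width: 0.0074
grasp_force: 60.0
```

>>> {"op": "arm_command", "data": {
  "increments": "0 0 0 0 0 0;0 0 0.01 0 0 0;0 0 0.02 0 0 0"
}}

```text
clock: 16.77
position: [0.5044, -0.1675, 0.1582]
eef_rot: [-179.8, -0.0, 104.1]
contact_force: [-0.2, 0.5, -2.5]
grip_width: 0.0072
grasp_force: 60.0
```

>>> {"op": "arm_command", "data": {
  "increments": "0 0 0.01 0 0 0;0 0 0.02 0 0 0;0 0 0.03 0 0 0;0 0 0.034 0 0 0;0 0 0.034 0 0 0"
}}

```text
clock: 17.4
position: [0.5042, -0.1674, 0.1446]
eef_rot: [-179.8, -0.0, 104.1]
contact_force: [0.3, 0.5, -2.7]
grip_width: 0.0073
grasp_force: 60.0
```

>>> {"op": "arm_command", "data": {
  "increments": "0 0 0.003 0 0 0;0 0 0.006 0 0 0;0 0 0.009 0 0 0;0 0 0.009 0 0 0"
}}

```text
clock: 17.9
position: [0.5041, -0.1674, 0.141]
eef_rot: [-179.8, -0.0, 104.1]
contact_force: [-0.0, -0.5, -1.8]
grip_width: 0.0074
grasp_force: 60.0
```

>>> {"op": "arm_command", "data": {
  "increments": "0 0 0.002 0 0 0;0 0 0.004 0 0 0;0 0 0.006 0 0 0;0 0 0.006 0 0 0"
}}

```text
clock: 18.4
position: [0.5044, -0.1674, 0.1396]
eef_rot: [-179.8, 0.0, 104.1]
contact_force: [-1.3, 0.5, 5.1]
grip_width: 0.0073
grasp_force: 61.1
```

>>> {"op": "arm_command", "data": {
  "increments": "0 0 0.002 0 0 0;0 0 0.002 0 0 0;0 0 0.002 0 0 0"
}}

```text
clock: 18.77
position: [0.5045, -0.1674, 0.1396]
eef_rot: [-179.8, 0.0, 104.1]
contact_force: [-3.1, 0.5, 8.5]
grip_width: 0.0075
grasp_force: 61.8
```

The bar is home: the force rose while z stayed still. I'll release it and withdraw straight up.

>>> {"op": "arm_command", "data": {
  "increments": "0 0 0 0 0 0;0 0 0 0 0 0;0 0 0 0 0 0;0 0 0 0 0 0;0 0 0 0 0 0",
  "claw": 0
}}

```text
clock: 19.4
position: [0.5042, -0.1675, 0.1378]
eef_rot: [-179.8, -0.0, 104.1]
contact_force: [1.1, 0.2, -0.2]
grip_width: 0.0854
grasp_force: 0.0
```

>>> {"op": "arm_command", "data": {
  "increments": "0 0 -0.05 0 0 0;0 0 -0.12 0 0 0;0 0 -0.22 0 0 0;0 0 -0.3 0 0 0;0 0 -0.3 0 0 0"
}}

```text
clock: 20.02
position: [0.5065, -0.1675, 0.261]
eef_rot: [179.9, 0.2, 104.1]
contact_force: [0.1, -0.2, 0.4]
grip_width: 0.0854
grasp_force: 0.0
```

>>> {"op": "arm_command", "data": {
  "increments": "0 0 0 0 0 0;0 0 0 0 0 0;0 0 0 0 0 0"
}}

```text
clock: 20.4
position: [0.5041, -0.1673, 0.2568]
eef_rot: [-179.7, -0.1, 104.1]
contact_force: [-0.3, -0.4, -0.8]
grip_width: 0.0853
grasp_force: 0.0
```

```bash
python3 - <<'E'
from h import *
t=cam('top');s=cam('scene')
a=np.radians(14);jx=np.array([np.cos(a),np.sin(a),0]);jy=np.array([-np.sin(a),np.cos(a),0]);sl=np.array([.5045,-.1675,0])
q=proj(s,[sl+i*.004*jx+j*.015*jy+[0,0,z] for i in(-1,1) for j in(-1,1) for z in(.055,.16)]);print(q.round(1).tolist())
A=cv2.resize(s['image'][110:260,200:370,::-1],None,fx=3.4,fy=3.4,interpolation=cv2.INTER_CUBIC)
cv2.imwrite('pics/end.png',A)
E
```

```text
[[258.3, 175.0], [256.2, 145.2], [265.7, 178.4], [264.0, 148.5], [256.6, 176.1], [254.4, 146.4], [264.0, 179.7], [262.1, 149.7]]
```

View pics/end.png

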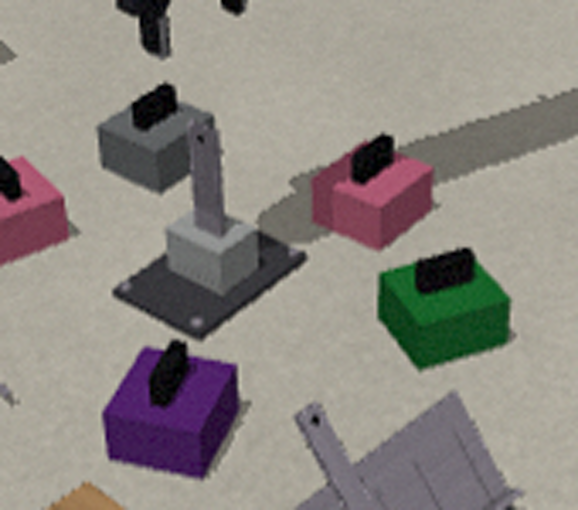

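The bar stands upright in the slot, drilled end up. Its top is at scene (259.7,146) against a predicted (259.2,147.5) when fully seated. The cover stands on the bench and the narrow bar is still in its rest.

```bash
python3 -c "
from h import *
print(hand_in())"
```

```text
the job is handed in; nothing more can be done
None
```

The job is handed in: the cover stands upright on the bench, the wide bar is home in the slot with its drilled end up, and nothing else was touched; the hand-in returned no verdict.

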